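# Release the red tube from its push-fit and rack it

## Robot

A 6-joint arm with a two-finger parallel gripper is mounted at the origin on the work surface. World frame = base frame: x ahead of the robot, y to its left, z up, the work surface at z = 0. Lengths are in m, angles in rad, forces in N, time in s.
With the tool pointing down it reaches from about 0.275 to 0.75 m from the base axis. Payload 10.2 kg.
Tool frame: the origin (TCP) lies midway between the tips of the shut fingers; the grasp point (between the pads) lies 19 mm behind it (env.hold_point_z is the distance from the TCP to the grasp point, in m); z points along the fingers, y is the line along which they close (so a half turn about z gives the same grasp; the last joint's range is limited). The gripper opens to 85 mm and grips with 20 to 120 N. Pads are 22 mm wide; open, the fingers measure 114 mm over their backs; the gripper's body (76 mm by 85 mm) begins 54 mm behind the grasp point. The pads swing forward as they close: fully open they stand 13 mm farther back than shut.
Start: joints at [1.018, 0.313, 1.498, -0, 1.331, -0.223], TCP at [0.17, 0.497, 0.231] pointing down, gripper open.
Joint ranges: [-2.94, 2.94], [-0.97, 2.17], [0.19, 2.56], [-1.23, 4.37], [0.02, 3.11], [-2.88, 2.88]. Speed limits (rad/s): [2.39, 2.39, 3.01, 3.14, 3.14, 3.14].

## Interface

Orientations are given as a unit quaternion [x, y, z, w].
In Python, from bench import env, kinematics, monitor, eyes, job gives the robot as it stands. The module is installed in compiled form; this text tells all that it offers. Calls block until the motion is done:
- env.reach(position, orientation): joint-space move of the TCP to a pose.
- env.movel(position, velocity=0.15, frame=None, guard=None): straight line of the TCP; frame=None keeps the orientation; velocity is the mean speed in m/s. With guard (N) it stops when the force on the tool has changed by that much, and returns True; else False.
- env.set_joints(angles): joint-space move.
- env.release() and env.close_gripper(effort=None): open the fingers fully, or close them until they stop; effort is the grip in N (None keeps the last).
- env.hold(seconds).
- kinematics.ik(position, orientation): joint angles nearest the present ones, or None.
- monitor.sense(): the state.
- eyes.grab_frame(name): name is "scene" or "top" or "wrist"; returns a dict with "frame" (384x512x3 uint8, red, green, blue), "mtx" (3x3 intrinsics, pixels), "view" (4x4, takes a point from world to camera coordinates). Camera axes: x right, y down, z forward; pixel columns grow to the right and rows downward; lengths in m; the calibration is good to about 2 mm. A picture is of the moment at which its call begins. There is no depth.
A pose or a line that the arm cannot do raises env.MotionError and nothing moves.
- job.hand_in(): hands the job in; it is judged then, once.
The state is a dict: "clock": time; "joints": joint angles; "qvel": joint speeds; "joint_efforts": joint torques, N m; "position": TCP position; "ee_rot": TCP orientation; "contact_force": force on the tool from outside, world axes, zero at the start; "ft_torque": the same for the moment, N m; "finger_gap": opening from 0.0 (shut) to 1.0 (fully open); "gripper_force": force on a finger pad.
Only numpy, scipy, OpenCV 4.12 (cv2) and the standard library are available. Lean on these libraries where they do the work, as an engineer would, in place of code of your own. Each camera call takes 0.05 s, during which the arm holds its last target. There are 200 camera calls.

## Task

Take the red-topped tube out of its push-fit fitting: press the orange release ring down until the teeth let go (firmly, without crushing it) and, with it held down, pull the tube straight up; never wrench a tube that is still gripped. Then stand the tube upright in an empty hole of the pale blue rack, set down gently on the rack's base and let go, leaving the other fitting, the green tube and everything else on the bench as they are.

Things in the scene. Friction and masses are not known exactly. Their poses are not given: they have to be found in the camera images.
- tube: the red-topped rigid tube: glass stem 15 mm across, 76 mm long overall, with a white flared foot 20 mm across and 4 mm thick at its lower end, about 40 g. Origin at the centre of the underside of the foot; z runs up along the tube. At the start it stands in the fitting, its foot held down by the teeth, the top 39 mm of it above the orange ring (44 mm when the ring is down).
- fitting: the push-fit with the orange ring: aluminium foot plate 84 x 70 x 10 mm, fixed to the bench, with an upright brass body 44 mm across whose top is 36 mm above the bench. Origin at the centre of its underside, z up. The bore is on the z axis, its floor 10 mm up; the tube's foot rests there, with 0.6 mm play all round.
- ring_top (a point): centre of the top face of the orange ring, 47 mm above the bench at rest, 42 mm when fully down. The ring is 38 mm across outside with a 22 mm hole, round the tube, 6 mm thick; it stands 5 mm clear of the brass body. Two fingertips on either side of the tube can press on it, and can then close on the tube while still pressing.
- ring (a joint): how far the orange ring is pressed down, m: 0 at rest, 0.005 fully down on its stop. A spring resists with 4 N at the start of travel, rising evenly to 12 N on the stop (more beyond that only loads the stop), and lifts the ring again when let go. Only when it is more than about 0.003 down (about 9 N) are the teeth clear of the tube's foot. More than 25 N from the fingers damages the ring.
- tooth_a: one of the two hidden steel teeth inside the fitting, which lie just over the tube's foot and hold it down; they draw apart as the ring is pressed and close as it rises. Once the foot has risen some 2 mm they no longer hold it, so a tube gripped with the ring fully down comes free even if the ring rises along with it. More than 15 N between the tube and a tooth chips the foot. Origin on the fitting's axis, 17 mm above the bench.
- tooth_b: the other tooth, likewise
- other_fitting: a fitting of the same shape with a grey ring and a blue-topped tube fast in it; fixed; leave it alone. Origin at the centre of its underside.
- rack: pale blue rack, fixed to the bench: 196 mm long (its x axis), 56 mm wide, 32 mm high, a deck with three 24 mm holes in a row over an open space and a grey base whose top is 5 mm above the bench. Origin at the centre of its underside. A tube standing in it rests on the base, 27 mm below the deck's top.
- hole0 (a point): centre of the rack's first hole, at the deck's top face; empty at the start
- hole1 (a point): centre of the rack's middle hole, at the deck's top face, 60 mm from hole0; empty at the start
- hole2 (a point): centre of the rack's third hole, at the deck's top face; the green-topped tube stands in it
- green_tube: green-topped tube like the red one, standing loose in the rack's third hole; leave it there. Origin at the centre of its underside.
- beaker: small clear plastic beaker, 54 mm across, 45 mm high; loose bystander. Origin at the centre of its underside.
- onion: onion, 56 mm across; loose bystander. Origin at its underside.
- slide_box: white and red cardboard box, 50 x 70 x 36 mm; loose bystander. Origin at the centre of its underside.
- cylinder_upright: clear measuring cylinder on a square white foot, 136 mm high; loose bystander. Origin at the centre of its underside.
- eraser_tin: black tin, 55 x 35 x 22 mm; loose bystander. Origin at the centre of its underside.

How it is judged:
By the outcome, as a careful person would: the job done as asked, in the order asked, and still so for the second after the job is handed in, with the robot touching nothing.
It also fails if it takes over 61 s, if anything falls off the work surface, if the arm or the gripper's body presses on something with over 40 N, if the wrist force passes 120 N, or if a joint passes its speed limit or range.

## Working session

There is one attempt and no reset: what is moved stays moved. The work goes in short steps, each a Python script; the robot and the scene stay as the last script left them, time stands still between calls to the robot, and variables do not carry over. Pictures are saved under pics/ and viewed, at most 11 in all, crops included, and the job is handed in when it is done.

```bash
mkdir -p pics; python3 - <<'E'
from bench import env,monitor,eyes
import cv2,numpy as np
s=monitor.sense();print({k:np.round(v,3) for k,v in s.items()},env.hold_point_z)
for n in("scene","top"):
    d=eyes.grab_frame(n);cv2.imwrite(f"pics/{n}0.png",d["frame"][:,:,::-1]);print(n,d["mtx"].round(1).tolist(),d["view"].round(3).tolist())
a=[cv2.imread(f"pics/{n}0.png") for n in("scene","top")]
E
```

```text
{'clock': np.float64(0.0), 'joints': array([ 1.018,  0.313,  1.498, -0.   ,  1.331, -0.223]), 'qvel': array([ 0.001, -0.001, -0.001,  0.002, -0.002,  0.001]), 'joint_efforts': array([-1.0000e-03, -4.1227e+01, -2.5974e+01, -0.0000e+00,  4.0000e-03,
       -0.0000e+00]), 'position': array([0.17 , 0.496, 0.231]), 'ee_rot': array([ 0.164,  0.986, -0.001, -0.   ]), 'contact_force': array([-0.344,  0.657,  0.776]), 'ft_torque': array([-0.035,  0.035,  0.003]), 'gripper_force': np.float64(0.0), 'finger_gap': np.float64(0.998)} 0.0187
scene [[381.1, 0.0, 249.6], [0.0, 381.1, 188.6], [0.0, 0.0, 1.0]] [[-0.301, 0.954, 0.008, 0.169], [0.822, 0.264, -0.506, -0.482], [-0.484, -0.146, -0.863, 1.345], [0.0, 0.0, 0.0, 1.0]]
top [[377.6, 0.0, 262.0], [0.0, 377.6, 186.4], [0.0, 0.0, 1.0]] [[0.02, -1.0, -0.009, 0.007], [-0.99, -0.019, -0.142, 0.6], [0.141, 0.012, -0.99, 1.191], [0.0, 0.0, 0.0, 1.0]]
```

View pics/top0.png

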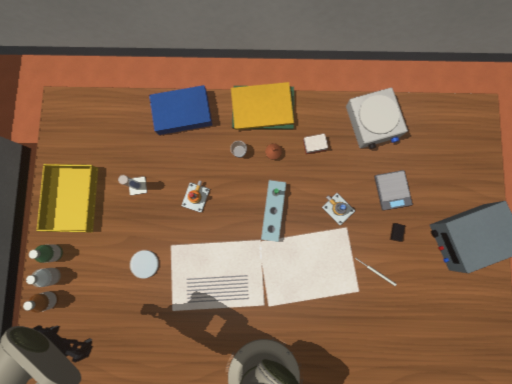

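View pics/scene0.png

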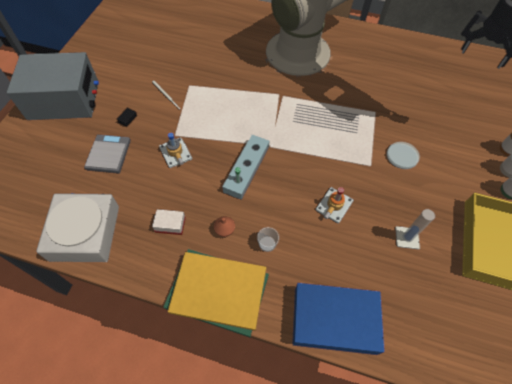

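The top view shows the red tube and fitting at about (195,198), and the rack with holes at (271,229) and (273,211) and the green tube at (277,191). In the scene view the fitting is at (335,204) and the rack at (247,165). Next I'll get rough positions, then look from close by.

```bash
cat >h.py <<'E'
from bench import env,kinematics,monitor,eyes,job
import cv2,numpy as np
from scipy.spatial.transform import Rotation as R
def ray(d,uv,z):
    V=d["view"];A=V[:3,:3];c=-A.T@V[:3,3]
    r=A.T@np.linalg.inv(d["mtx"])@np.array([uv[0],uv[1],1.]);return (c+r*(z-c[2])/r[2])
def blobs(d,lo,hi,amin=15):
    h=cv2.cvtColor(d["frame"],cv2.COLOR_RGB2HSV);m=cv2.inRange(h,np.array(lo),np.array(hi))
    n,_,st,ce=cv2.connectedComponentsWithStats(m)
    return [(st[i].tolist(),ce[i].round(1).tolist()) for i in range(1,n) if st[i,4]>=amin]
def down(yaw): # tool y axis at world angle yaw
    y=np.array([np.cos(yaw),np.sin(yaw),0]);z=np.array([0,0,-1.]);return R.from_matrix(np.c_[np.cross(y,z),y,z]).as_quat()
def snap(n,f,crop=None,s=1):
    d=eyes.grab_frame(n);im=d["frame"][:,:,::-1]
    if crop:im=im[crop[1]:crop[3],crop[0]:crop[2]]
    cv2.imwrite(f"pics/{f}.png",cv2.resize(im,None,fx=s,fy=s,interpolation=cv2.INTER_CUBIC));return d
E
python3 - <<'E'
from h import *
t=eyes.grab_frame("top");s=eyes.grab_frame("scene")
print("fit",ray(t,(195,198),.047),ray(s,(335,204),.047))
for p in((277,191),(273,211),(271,229)):print(ray(t,p,.032))
for p in((238,176),(248,161),(255,147)):print(ray(s,p,.032))
w=R.from_quat(monitor.sense()["ee_rot"]).as_matrix();print(w.round(2).tolist())
f=ray(t,(195,198),.047)
w=snap("wrist","w0");C=-w["view"][:3,:3].T@w["view"][:3,3];print(C,w["view"][:3,:3].round(2).tolist(),w["mtx"][0])
E
python3 -c "
import cv2
a=cv2.imread('pics/top0.png')[165:235,165:300];b=cv2.imread('pics/scene0.png')[170:240,265:400]
import numpy as np
cv2.imwrite('pics/c0.png',cv2.resize(np.vstack([a,b]),None,fx=4,fy=4,interpolation=cv2.INTER_CUBIC))"
```

```text
fit [0.55645645 0.23482501 0.047     ] [0.58681379 0.23951707 0.047     ]
[ 0.58641058 -0.03143825  0.032     ]
[ 0.52030874 -0.01934066  0.032     ]
[ 0.46175257 -0.0137934   0.032     ]
[ 0.57342947 -0.0295939   0.032     ]
[ 0.51762385 -0.01859732  0.032     ]
[ 0.46508755 -0.01422039  0.032     ]
[[-0.95, 0.32, -0.0], [0.32, 0.95, -0.0], [0.0, -0.0, -1.0]]
[0.10160129 0.52048619 0.37301033] [[0.32, 0.95, -0.0], [0.91, -0.31, 0.28], [0.27, -0.09, -0.96]] [283.68416323   0.         258.3075599 ]
```

View pics/c0.png

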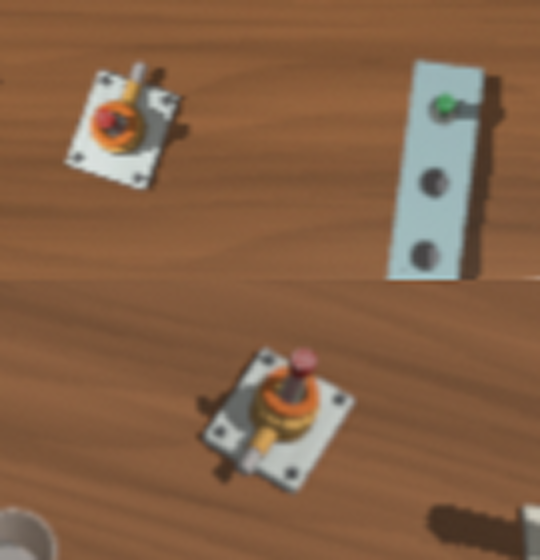

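The enlarged crop shows the orange ring centred at about top (194.5,196.5) and scene (336.7,198.2). The side nipple is low on the far side, and the holes are clear. I'll go above the fitting and look with the wrist camera.

```bash
python3 - <<'E'
from h import *
t=eyes.grab_frame("top");s=eyes.grab_frame("scene")
a=ray(t,(194.5,196.5),.047);b=ray(s,(336.7,198.2),.047);print(a,b)
p=(a+b)/2
env.reach([p[0],p[1],.19],down(np.arctan2(p[1],p[0])+np.pi/2))
w=snap("wrist","w1");print(monitor.sense()["position"],monitor.sense()["joints"].round(2),monitor.sense()["clock"])
h=cv2.cvtColor(w["frame"],cv2.COLOR_RGB2HSV)
print(blobs(w,(5,150,120),(17,255,255),60),blobs(w,(0,120,60),(4,255,255),40),blobs(w,(172,100,60),(180,255,255),40))
np.savez("w1.npz",**w)
E
```

```text
[0.56132404 0.23667428 0.047     ] [0.56852508 0.24043974 0.047     ]
[0.56449577 0.23939003 0.19020362] [ 0.21  0.54  1.27  0.    1.33 -1.76] 2.125
[([242, 153, 36, 33, 541], [259.4, 167.1])] [] []
```

View pics/w1.png

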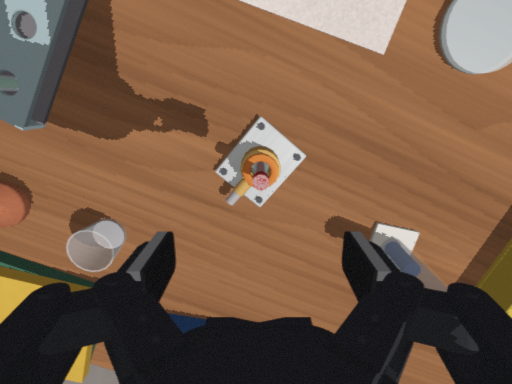

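The wrist view shows the ring centred at about (260,169) and the tube's red top at (261,182). The cylinder is at (395,235), well clear of the fingers at the approach.

```bash
python3 - <<'E'
from h import *
w=dict(np.load("w1.npz"))
print(ray(w,(260,169),.047),ray(w,(261,182),.086),ray(w,(260.5,162),.01))
im=w["frame"][:,:,::-1][110:215,205:315]
cv2.imwrite("pics/c1.png",cv2.resize(im,None,fx=5,fy=5,interpolation=cv2.INTER_CUBIC))
E
```

```text
[0.56030499 0.24009355 0.047     ] [0.56251835 0.24175624 0.086     ] [0.56051214 0.24105988 0.01      ]
```

View pics/c1.png

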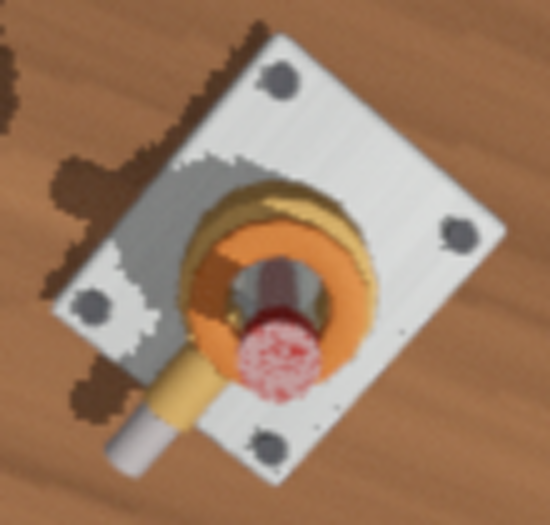

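Refined from the crop: ring at about (261.3,172.4), tube top at (260.8,182) and plate centre at (260.6,162.4). These all agree on roughly (0.562, 0.2413). Next: descend, close lightly above the ring, and check the forces.

```bash
python3 - <<'E'
from h import *
def st(l):
    s=monitor.sense();print(l,s["position"].round(4),s["contact_force"].round(2),s["ft_torque"].round(2),round(float(s["finger_gap"]),4),round(float(s["gripper_force"]),1),round(float(s["clock"]),2));return s
p=np.array([.562,.2413,.1])
env.movel(p,.15);st("a")
p[2]=.054
print(env.movel(p,.08,guard=5));env.hold(.2);st("b")
env.close_gripper(20);env.hold(.3);st("c")
d=snap("wrist","w2")
E
```

```text
a [0.5625 0.2416 0.101 ] [-0.43  0.51  0.68] [ 0.03 -0.01 -0.04] 0.9991 0.0 2.88
False
b [0.5622 0.2414 0.0545] [ 0.05 -0.37 -0.29] [-0.01  0.04 -0.01] 1.0022 0.0 3.8
c [0.562  0.2413 0.054 ] [ 0.32 -0.12 -0.2 ] [-0.05 -0.05  0.  ] 0.165 21.9 4.74
```

View pics/w2.png

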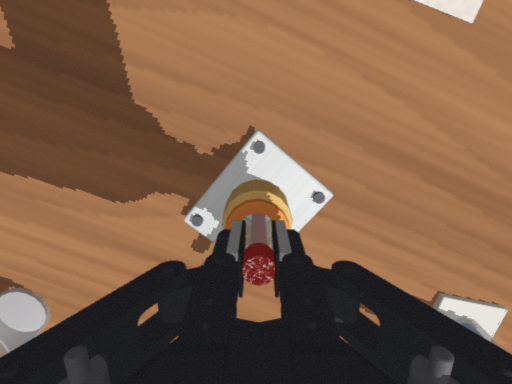

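The wrist view shows the fingers closed on both sides of the tube (top at (259,268)), centred over the ring at (258,210), with almost no side force. Now I'll press in small steps.

```bash
python3 - <<'E'
from h import *
p=np.array([.562,.2413,.054]);f0=monitor.sense()["contact_force"][2]
log=[]
while p[2]>.0415:
    p[2]-=.001
    g=env.movel(p,.03,guard=18);env.hold(.1)
    s=monitor.sense();f=s["contact_force"];log.append(f[2]);print(round(p[2],4),s["position"].round(4),f.round(1),round(float(s["gripper_force"]),1),round(float(s["finger_gap"]),3),round(float(s["clock"]),2))
    if g or f[2]>30: break
E
```

```text
0.053 [0.5623 0.2413 0.0539] [-1.5 -0.8  6. ] 22.7 0.164 5.14
0.052 [0.5626 0.2413 0.0538] [-3.7 -1.4 13.4] 23.3 0.169 5.49
0.051 [0.5631 0.2415 0.0535] [-4.1 -1.2 16. ] 23.8 0.168 5.84
0.05 [0.5636 0.2416 0.0532] [-4.  -2.1 19.3] 24.4 0.169 6.19
0.049 [0.564  0.2418 0.0526] [-2.4 -1.  22. ] 24.9 0.167 6.54
0.048 [0.5644 0.2419 0.052 ] [-2.1  0.1 23.3] 25.4 0.16 6.89
0.047 [0.5646 0.2421 0.0513] [-2.1  0.2 24.6] 26.0 0.168 7.24
0.046 [0.5648 0.2421 0.0505] [-1.1  0.1 24.9] 26.7 0.168 7.59
0.045 [0.565  0.2422 0.0498] [-1.5  0.6 27.1] 27.4 0.168 7.94
0.044 [0.5653 0.2423 0.0491] [-1.3  0.5 28.3] 28.1 0.172 8.29
0.043 [0.5655 0.2424 0.0486] [-2.7  0.5 32.6] 28.6 0.163 8.64
```

```bash
python3 - <<'E'
from h import *
t=np.array([.562,.2413]);c=t.copy();z=.043
pz=monitor.sense()["position"][2]
for i in range(10):
    z-=.001
    c+=.35*(t-monitor.sense()["position"][:2])
    env.movel([c[0],c[1],z],.03,guard=18);env.hold(.12)
    s=monitor.sense();f=s["contact_force"];q=s["position"];print(round(z,4),q.round(4),f.round(1),s["ft_torque"].round(2),round(float(s["gripper_force"]),1),round(float(s["clock"]),2))
    if q[2]<.0475 and pz-q[2]<.0004 or f[2]>46: break
    pz=q[2]
E
```

```text
0.042 [0.5647 0.2421 0.0477] [-0.7  1.6 31. ] [0.27 0.   0.01] 28.4 9.01
0.041 [0.5644 0.242  0.0473] [ 0.4  2.3 33. ] [ 0.37 -0.21  0.  ] 30.6 9.38
0.04 [0.5644 0.2419 0.0472] [ 0.3  2.3 37. ] [ 0.45 -0.28 -0.  ] 31.0 9.74
```

```bash
cat > press.py <<'E'
from h import *
import sys
z,n,fmax=float(sys.argv[1]),int(sys.argv[2]),float(sys.argv[3])
t=np.array([.562,.2413]);c=np.array([float(sys.argv[4]),float(sys.argv[5])])
for i in range(n):
    z-=.001
    c+=.35*(t-monitor.sense()["position"][:2])
    env.movel([c[0],c[1],z],.03,guard=18);env.hold(.12)
    s=monitor.sense();f=s["contact_force"];q=s["position"];print(round(z,4),c.round(4),q.round(4),f.round(1),s["ft_torque"].round(2),round(float(s["gripper_force"]),1),round(float(s["clock"]),2))
    if f[2]>fmax: break
snap("wrist",sys.argv[6],(130,110,390,300),3)
E
python3 press.py .040 3 43 .5593 .2405 w3
```

```text
0.039 [0.5585 0.2403] [0.5642 0.2419 0.0463] [ 2.   2.2 37.7] [ 0.49 -0.54 -0.01] 31.7 10.11
0.038 [0.5577 0.2401] [0.564  0.2418 0.0458] [ 4.   2.9 39.7] [ 0.56 -0.67 -0.07] 32.2 10.47
0.037 [0.557  0.2399] [0.5637 0.2417 0.0451] [ 5.8  3.2 39.6] [ 0.67 -0.96 -0.04] 32.9 10.84
```

View pics/w3.png

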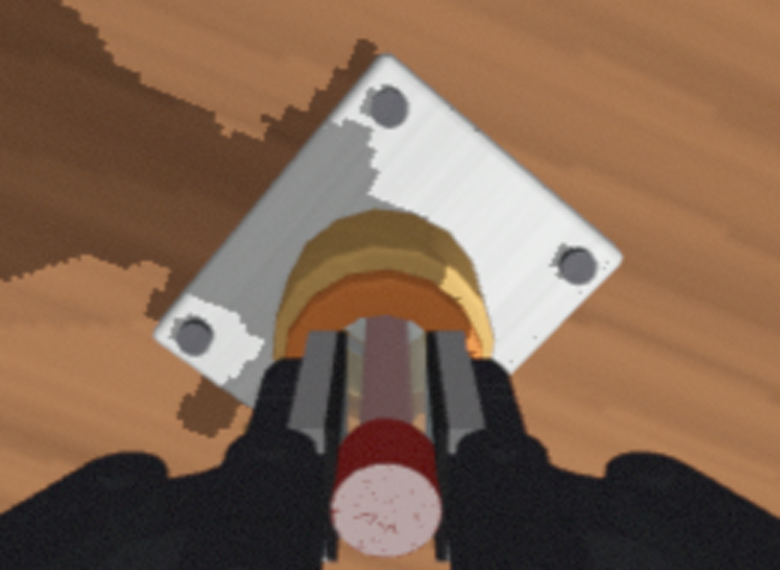

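The wrist crop shows the fingertips on the orange ring on both sides of the tube, with the ring partly down. I'll press on without changing the lateral command.

```bash
sed -i 's/^    c+=.*//; s/^snap.*//' press.py; python3 press.py .037 7 49 .558 .2402
```

```text
0.036 [0.558  0.2402] [0.5638 0.2417 0.0436] [ 0.8  0.9 40.4] [ 0.33 -0.23 -0.04] 34.0 11.26
0.035 [0.558  0.2402] [0.5638 0.2417 0.0429] [ 0.5  1.1 42.9] [ 0.26 -0.05 -0.02] 34.7 11.62
0.034 [0.558  0.2402] [0.5638 0.2418 0.0422] [ 0.1  1.2 44.8] [ 0.23  0.25 -0.03] 38.1 11.99
0.033 [0.558  0.2402] [0.5639 0.2418 0.0421] [-4.1 -0.8 52.7] [0.08 0.72 0.01] 39.9 12.36
```

Force jumps by 8 N with no further travel at TCP z 0.042, exactly 5 mm below first contact, so the ring is on its stop. Now grip firmly, unload, and pull up.

```bash
python3 - <<'E'
from h import *
def st(l):
    s=monitor.sense();print(l,s["position"].round(4),s["contact_force"].round(1),s["ft_torque"].round(2),round(float(s["finger_gap"]),3),round(float(s["gripper_force"]),1),round(float(s["clock"]),2));return s
env.close_gripper(70);env.hold(.2);st("grip")
x,y=.558,.2402
for k in range(1,7):
    a=k/6;env.movel([.558+.0048*a,.2402+.0013*a,.033+.009*a],.03);env.hold(.05);st(k)
E
```

```text
grip [0.5639 0.2418 0.0423] [-3.9  0.1 54.1] [0.05 0.74 0.02] 0.159 73.3 12.78
1 [0.5639 0.2418 0.0423] [-2.7 -0.3 45.3] [0.03 0.52 0.02] 0.159 73.5 13.07
2 [0.5639 0.2418 0.0424] [-1.7 -0.8 35.6] [0.11 0.26 0.02] 0.159 72.5 13.38
3 [0.5639 0.2418 0.0424] [-0.9 -0.2 26.9] [ 0.16  0.1  -0.  ] 0.152 72.5 13.68
4 [0.5638 0.2418 0.0426] [ 1.   0.7 18.6] [ 0.06 -0.16 -0.01] 0.158 72.3 13.97
5 [0.5638 0.2418 0.0428] [ 0.3  0.4 11.7] [ 0.09 -0.23  0.04] 0.157 72.1 14.28
6 [0.5639 0.2418 0.0437] [-0.4  0.3 10.2] [-0.04  0.12  0.02] 0.156 71.4 14.57
```

```bash
python3 - <<'E'
from h import *
def st(l):
    s=monitor.sense();print(l,s["position"].round(4),s["contact_force"].round(1),s["ft_torque"].round(2),round(float(s["finger_gap"]),3),round(float(s["gripper_force"]),1),round(float(s["clock"]),2));return s
for z in(.044,.046,.048,.051,.055,.062):
    g=env.movel([.5635,.2417,z],.03,guard=14);st(z)
    if g:print("guard");break
else:
    env.movel([.5635,.2417,.16],.12);st("up")
    snap("wrist","w4",(90,60,430,330),2)
E
```

```text
0.044 [0.5643 0.2418 0.0451] [ 0.6 -0.2  6.9] [-0.16 -0.01  0.02] 0.155 71.2 14.82
0.046 [0.5643 0.2417 0.0466] [ 3.7 -1.1  3.5] [-0.14 -0.71  0.05] 0.151 68.4 15.07
0.048 [0.5641 0.2414 0.0482] [ 4.5 -1.8  2.4] [-0.43 -0.97 -0.01] 0.154 68.4 15.32
0.051 [0.5637 0.2417 0.0515] [ 1.7 -1.6  5.2] [-0.25 -0.32 -0.01] 0.159 69.3 15.57
0.055 [0.5637 0.2417 0.0552] [ 3.3 -2.4  1.4] [-0.32 -0.74  0.05] 0.152 68.5 15.86
0.062 [0.5636 0.2417 0.0621] [ 4.4 -1.3  2. ] [-0.34 -0.75  0.  ] 0.155 68.5 16.24
up [0.5629 0.2417 0.1588] [-0.8  0.5 -0.4] [-0.03 -0.02  0.01] 0.157 69.3 17.21
```

View pics/w4.png

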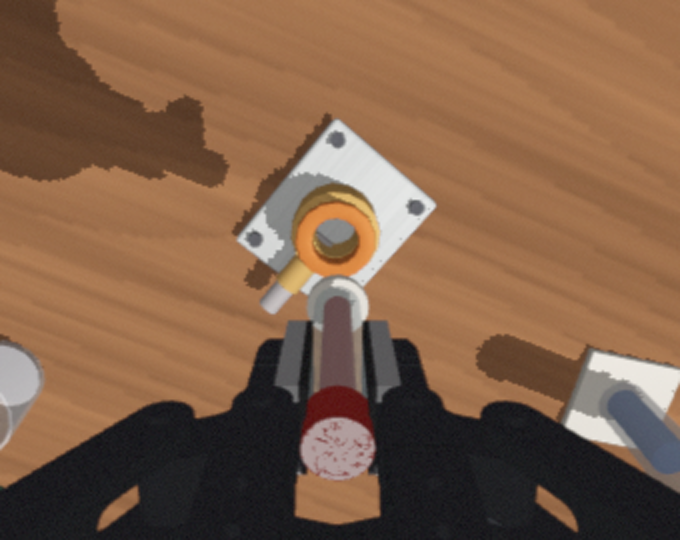

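The tube is out and upright, with its foot at about px (258,211). The ring is back up and the fitting is intact. Next: measure the tube in the tool frame and go above hole0, the hole farthest from the green tube.

```bash
python3 - <<'E'
from h import *
w=eyes.grab_frame("wrist");s=monitor.sense();T=R.from_quat(s["ee_rot"]).as_matrix();P=s["position"]
for uv,z in(((258.5,211.5),P[2]-.030),((258.5,284),P[2]+.044)):print((T.T@(ray(w,uv,z)-P)).round(4))
env.reach([.465,-.014,.16],down(1.43))
s=monitor.sense();P=s["position"];w=snap("wrist","w5");np.savez("w5.npz",**w)
print(P,s["joints"].round(2),s["clock"])
for z in (.032,):print(blobs(w,(85,30,60),(110,255,255),800))
E
```

```text
[0.0025 0.0007 0.03  ]
[ 0.0012  0.0007 -0.044 ]
[ 0.46553015 -0.01347065  0.16007698] [-0.28  0.26  1.77  0.    1.11 -1.71] 18.375
[]
```

View pics/w5.png

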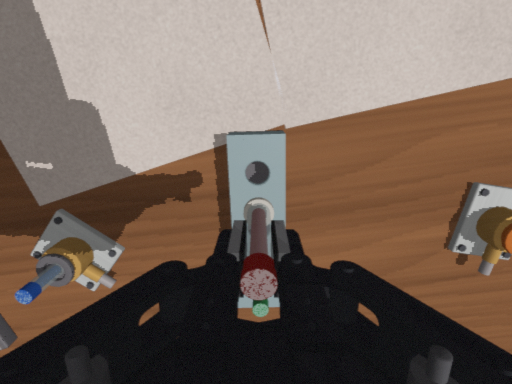

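The wrist view shows hole0 at about (257.5,173), empty. The held tube's foot is at (259,212) and the green tube is behind the fingers at (261,310).

```bash
python3 - <<'E'
from h import *
w=dict(np.load("w5.npz"))
g=cv2.cvtColor(w["frame"],cv2.COLOR_RGB2GRAY)[155:192,238:278]
m=(g<120).astype(np.uint8);n,_,st,ce=cv2.connectedComponentsWithStats(m);i=1+st[1:,4].argmax();x,y,ww,hh,a=st[i]
uv=(238+x+ww/2-.5,155+y+hh/2-.5);print(uv,ww,hh,a)
h=ray(w,uv,.032);print("hole0",h)
q=down(1.43);T=R.from_quat(q).as_matrix()
p=h-T@np.array([.002,.0007,0]);print("tcp",p)
env.movel([p[0],p[1],.10],.12);env.hold(.2)
s=monitor.sense();print(s["position"].round(4),s["contact_force"].round(1),s["clock"])
w=snap("wrist","w6",(130,130,390,330),3)
np.savez("w6.npz",**w)
E
```

```text
(np.float64(257.5), np.float64(172.5)) 24 24 455
hole0 [ 0.4616486  -0.01326942  0.032     ]
tcp [ 0.46353057 -0.01424316  0.032     ]
[ 0.4639 -0.0143  0.1006] [-0.5  0.1 -0.2] 19.275
```

View pics/w6.png

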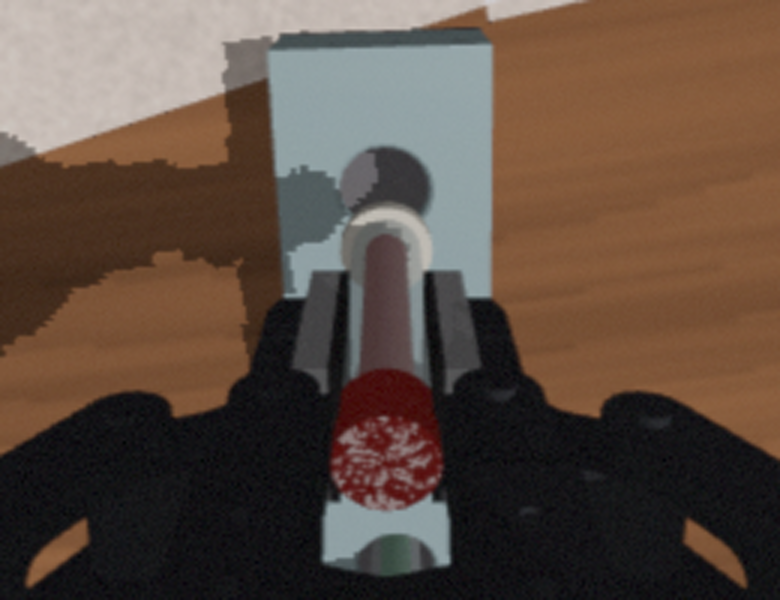

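The crop shows the hole at px (259,193.3) and the foot at (259,211.7). I'll check that they line up in xy, then lower with a guard.

```bash
cat > fin.py <<'E'
from h import *
w=dict(np.load("w6.npz"))
h=ray(w,(259,193.3),.032);f=ray(w,(259,211.7),.0706);e=(h-f)[:2];print(h,f,e)
P=monitor.sense()["position"]
c=np.array([.46353,-.01424])+(e if np.hypot(*e)<.004 else 0)
def st(l):
    s=monitor.sense();print(l,s["position"].round(4),s["contact_force"].round(1),s["ft_torque"].round(2),round(float(s["clock"]),2));return s
g=env.movel([c[0],c[1],.068],.08,guard=6);st(g)
for z,v in((.050,.04),(.043,.03),(.034,.012)):
    g=env.movel([c[0],c[1],z],v,guard=4);s=st((z,g))
    if g:break
E
python3 fin.py
```

```text
[ 0.4619487  -0.01303657  0.032     ] [ 0.46166589 -0.01307348  0.0706    ] [2.82813767e-04 3.69057714e-05]
False [ 0.464  -0.0142  0.0682] [-0.1  0.6 -0.2] [ 0.    0.01 -0.02] 19.88
(0.05, False) [ 0.4638 -0.0142  0.0499] [-0.1 -0.3 -0.3] [ 0.03  0.02 -0.09] 20.48
(0.043, False) [ 0.4637 -0.0142  0.0428] [-0.8  0.7 -0.7] [ 0.01 -0.02 -0.03] 20.86
(0.034, True) [ 0.4639 -0.0142  0.0376] [-0.7 -0.2  5.1] [-0.04  0.09  0.01] 21.38
```

Contact came at 0.0376, close to the expected 0.037, so the tube is standing on the base. Release, retreat and check.

```bash
python3 - <<'E'
from h import *
env.release();env.hold(.3)
p=monitor.sense()["position"]
env.movel([p[0],p[1],.2],.1);env.hold(.3)
s=monitor.sense();print(s["position"],s["contact_force"].round(1),s["clock"])
w=snap("wrist","w7",(130,60,390,255),3)
t=snap("top","t7");a=t["frame"][165:245,175:300,::-1];b=cv2.imread("pics/w7.png")
cv2.imwrite("pics/end.png",np.vstack([cv2.resize(a,(468,300)),cv2.resize(b,(468,300))]))
E
```

```text
[ 0.46349082 -0.01411488  0.19988513] [ 1.3 -0.5 -0.5] 24.4417
```

View pics/end.png

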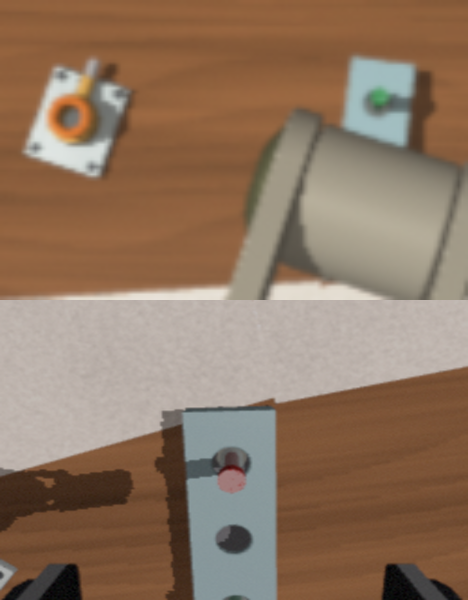

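The final view shows the red tube upright in hole0, the green tube still in hole2, and the empty fitting with its ring back up. The gripper is clear.

```bash
python3 -c "
from bench import job;print(job.hand_in())"
```

```text
the job is handed in; nothing more can be done
None
```

I freed the red-topped tube with the ring held fully down, stood it upright in the rack's end hole (hole0), and handed the job in at about 24 s of robot time; no verdict came back.

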